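# Light the board: cradle the battery lamp and slide it on

### The job

Lay the blue battery work lamp, upright, in the cradle of the inspection stand with its lens towards the circuit board and its front end against the two front stops, and let go of it. Then nudge the slide switch on its top forward by its ridge until it snaps over to on, leaving the lamp lying flat in the cradle against the stops, switched on. Never tip the lamp over, and leave the wire spools, meter, screwdriver and tin where they are.

Things in the scene. Friction and masses are not known exactly. Their poses are not given: they have to be found in the camera images.
- lamp: Blue bar-shaped battery lamp, 170 long x 46 wide x 40 mm high without the ridge, 0.2 to 0.42 kg, loose, upright on the bench at first, switch on top. Origin: centre of its underside. +x: along it to the lens end (black bezel, round yellow lens, flat front face at x = +85 mm); +z up. Grip it across its width (y) near x = 0; ridge and switch are clear of the sides. Bare top at z = 40 mm.
- switch (a joint): The lamp's slide switch, m along the lamp's +x: 0 = off (tailwards, red strip showing in front of it), as at the start; 0.016 = on (lenswards, green strip showing behind it). Over-centre spring: about 5 N on the ridge starts it; it springs back if let go before half way, snaps over beyond. 5 N can also slide the loose lamp, so the stops must back it.
- ridge (a point): Centre of the top of the black ridge on the white switch plate (flush with the lamp's top). The ridge stands 6.5 mm above the lamp's top, 5 mm thick along the lamp's x, 22 mm wide across. In the lamp's frame: off at x = -43, on at x = -27, y = 0, z = 46.5 mm. Axes as the lamp's.
- station: Inspection stand, fixed: dark steel base plate 300 x 110 x 12 mm carrying the cradle and, in front of it, a green circuit board tilted up in a clamp. Origin: on the bench under the middle of the cradle. +x: from cradle to board (where the light must shine), +z up. Base from x = -90 to +210 mm; board and clamp from x = +130 mm on, up to 115 mm high.
- home (a point): Where the lamp's origin belongs, axes as the station's: middle of the cradle's flat black floor (170 x 68 mm), 50 mm above the bench. Along it, from x = -85 to +65 mm, low aluminium cheeks stand 15 mm above the floor, 52 mm apart, their tops flaring to about 60 mm apart, 75 mm over all. Tail end open.
- spool_red: Bystander: spool of red wire, 64 mm across, 55 high. Origin: centre of its underside. Leave alone.
- spool_yellow: Bystander: spool of yellow wire, 64 mm across, 55 high. Origin: centre of its underside. Leave alone.
- spool_white: Bystander: spool of white wire, 64 mm across, 55 high. Origin: centre of its underside. Leave alone.
- meter: Bystander: grey hand-held meter lying flat, 150 x 80 x 36 mm. Origin: centre of its underside. Leave alone.
- screwdriver: Bystander: screwdriver lying on the bench, about 200 mm long. Leave alone.
- tin: Bystander: small open brass bowl, 70 mm across, 40 high. Origin: centre of its underside. Leave alone.
- stops (a point): Point midway between the cradle's two front stops, on their rear faces (85 mm ahead of home) at floor height, axes as the station's. Each stop is an aluminium block 34 mm high above the floor, 16 mm wide; 34 mm gap between them for the lens. The lamp's flat front face rests against them.
There are look-alikes about, which are no part of the job. What is meant by the lamp is not purple, and is the smaller of those in its own colour.

How it is judged:
By the outcome, as a careful person would: the job done as asked, in the order asked, and still so for the second after the job is handed in, with the robot touching nothing.
It also fails if it takes over 51 s, if anything falls off the work surface, if the arm or the gripper's body presses on something with over 40 N, if the wrist force passes 120 N, or if a joint passes its speed limit or range.

### The arm

A 6-joint arm with a two-finger parallel gripper is mounted at the origin on the work surface. World frame = base frame: x ahead of the robot, y to its left, z up, the work surface at z = 0. Lengths are in m, angles in degrees, forces in N, time in s.
With the tool pointing down it reaches from about 0.4 to 0.825 m from the base axis. Payload 7 kg.
Tool frame: the origin (TCP) lies at the very end of the fingers, on their centre line; the grasp point (between the pads) lies 19 mm behind it; x points along the fingers, y is the direction in which the jaws open and shut, and the axes are right-handed (so a half turn about x gives the same grasp; the last joint's range is limited). The gripper opens to 88 mm and grips with 3 to 60 N. Pads are 19 mm wide; open, the fingers measure 130 mm over their backs; the gripper's body (78 mm by 193 mm) begins 47 mm behind the grasp point.
Start: joints at [-56.144, 20.546, 0.682, 0, -70.136, -16.507], TCP at [0.201, -0.644, 0.227] pointing down, gripper open.
Joint ranges: [-176.03, 176.03], [-82.01, 121.73], [-58.28, 71.71], [-173.87, 95.51], [-174.79, -0.11], [-173.66, 173.66]. Speed limits (degrees/s): [136.94, 136.94, 172.46, 180, 180, 180].

### API

Orientations are given as [roll, pitch, yaw] about the fixed x, y, z axes, in that order (R = Rz(yaw) Ry(pitch) Rx(roll)).
In Python, from plant import * gives the robot as it stands. The module is installed in compiled form; this text tells all that it offers.
- The arm moves only by the shell command python3 -m creep 'ROWS' [FORCE]. ROWS is a JSON object of lists of equal length, an entry for each row: "jaw": the closure, from -1 (fully open) to 1 (shut); "translation": the shift along the tool's x, y, z in m, a list of three; "roll": the turn about the tool's x in rad. A call has exactly 10 rows; each row shifts and turns the commanded pose from where the row before left it, along the tool's axes as they then stand; what a row does not reach is not made up. A row lasts 1/10 s, in which the tool goes at most 50 mm and 8.59 degrees, less where a joint would pass 70% of its speed; a pose out of reach is approached as far as the arm can. A call with a gripper value outside its range is refused whole. The fingers move at their own pace and stop on an object; FORCE is the grip in N (left out, the last holds). Time passes only in rows, so rows that do not move let the fingers close, or fill a call up. It gives the time, the measured TCP pose, the force and the opening at its end, in the units of the state.
- get_state(): the state, without advancing time (a new reading comes with each control period).
- capture(name): name is "scene" or "top"; returns a dict with "image" (480x640x3 uint8, red, green, blue), "fovy" (degrees; the focal length in pixels is half the picture's height over the tangent of half this angle, whatever the lens; pixels are square), "cx", "cy" (the principal point, pixels), "D" ([k1, k2, p1, p2, k3] as OpenCV has them; the pictures are not rectified), "pose" (4x4, takes a point from camera to world coordinates). Camera axes: x right, y up, looking along -z (the intrinsics and any distortion apply to the point x, -y, -z); pixel columns grow to the right and rows downward; lengths in m; the calibration is good to about 2 mm. A picture is of the moment at which its call begins. There is no depth.
- close_job(): hands the job in, once; it reports no verdict.
The state is a dict: "time_s": time; "joints": joint angles; "qd": joint speeds; "joint_torque": joint torques, N m; "tcp_pos": TCP position; "eef_rot": TCP orientation; "contact_force": force on the tool from outside, world axes, zero at the start; "moment": the same for the moment, N m; "gripper_width": finger opening in m.
Only numpy, scipy, OpenCV 4.12 (cv2) and the standard library are available. Lean on these libraries where they do the work, as an engineer would, in place of code of your own. Each camera call takes 0.05 s, during which the arm holds its last target.

## Working session

There is one attempt and no reset: what is moved stays moved. The work goes in short steps, Python scripts to look and compute and a shell command to move; the robot and the scene stay as the last step left them, time stands still between calls to the robot, and variables do not carry over. Pictures are saved under pics/ and viewed, and the job is handed in when it is done.

```bash
mkdir -p pics; cat > h.py <<'E'
from plant import *
import numpy as np, cv2
def cap(n,f):
    c=capture(n); cv2.imwrite('pics/'+f,c['image'][:,:,::-1]); np.save(f'pics/{f}.npy',c,allow_pickle=True); return c
def load(f): return np.load(f'pics/{f}.npy',allow_pickle=True).item()
def K(c):
    f=240/np.tan(np.radians(c['fovy'])/2); return np.array([[f,0,c['cx']],[0,f,c['cy']],[0,0,1.]])
def ray(c,uv):
    p=cv2.undistortPoints(np.array(uv,float).reshape(-1,1,2),K(c),np.array(c['D'],float)).reshape(-1,2)
    d=np.c_[p[:,0],-p[:,1],-np.ones(len(p))]; P=np.array(c['pose']); return P[:3,3],d@P[:3,:3].T
def onz(c,uv,z):
    o,d=ray(c,uv); return o+d*((z-o[2])/d[:,2])[:,None]
def proj(c,X):
    P=np.array(c['pose']); q=(np.array(X,float).reshape(-1,3)-P[:3,3])@P[:3,:3]; q=q*[1,-1,-1]
    return cv2.projectPoints(q.reshape(-1,1,3),np.zeros(3),np.zeros(3),K(c),np.array(c['D'],float))[0].reshape(-1,2)
E
python3 - <<'E'
from h import *
for n in('scene','top'):
    c=cap(n,n+'0.png'); print(n,c['fovy'],c['D'],np.round(c['pose'],3).tolist())
print(get_state())
E
```

```text
scene 50.01357910260155 [-0.0935785  0.         0.         0.         0.       ] [[-0.892, -0.339, 0.3, 0.882], [0.453, -0.671, 0.587, 0.701], [0.003, 0.659, 0.752, 0.969], [0.0, 0.0, 0.0, 1.0]]
top 55.60784884671183 [0.03398276 0.         0.         0.         0.        ] [[-0.005, 0.998, -0.066, 0.416], [-1.0, -0.004, 0.023, 0.02], [0.023, 0.067, 0.998, 1.154], [0.0, 0.0, 0.0, 1.0]]
{'time_s': 0.1, 'joints': array([-5.61429253e+01,  2.05888089e+01,  6.37881134e-01, -1.85587226e-02,
       -7.01357754e+01, -1.65056535e+01]), 'qd': array([-0.036233  , -0.08825824,  0.04269797,  0.08968841, -0.00772258,
        0.03654861]), 'joint_torque': array([-3.51215691e-03, -5.84161448e+01,  2.93750560e+01,  7.01547593e+00,
        1.01445973e-02, -4.00712236e-05]), 'tcp_pos': array([ 0.20113401, -0.64386579,  0.22568844]), 'eef_rot': array([ 95.12957929,  89.91155838, 112.47468122]), 'contact_force': array([-0.17115688,  0.00733811,  0.11607206]), 'moment': array([ 0.07532297, -0.0247831 , -0.01739712]), 'gripper_width': 0.08784223752371417}
```

View pics/scene0.png

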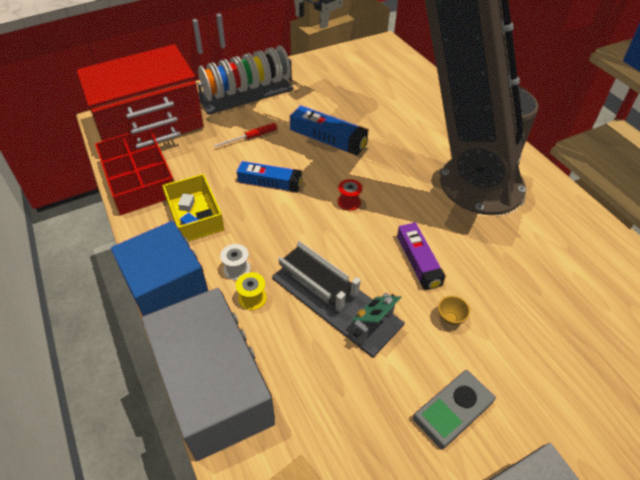

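View pics/top0.png

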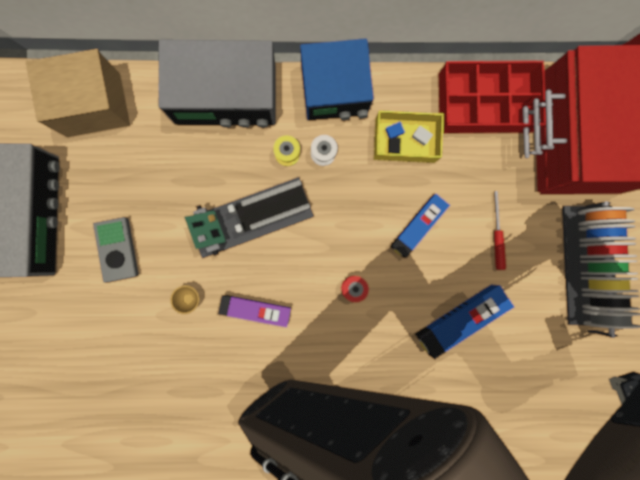

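The top view shows the small blue lamp at about (420,225), with its black lens end at lower left, (402,246). The cradle is at (265,207) and the board at (207,230). The larger blue lamp, at (467,320), and the purple lamp are the look-alikes.

```bash
python3 - <<'E'
from h import *
c=load('top0.png'); im=c['image'][:,:,::-1]
a=cv2.resize(im[180:270,375:465],(540,540),interpolation=cv2.INTER_CUBIC)
cv2.imwrite('pics/zl.png',a)
a=cv2.resize(im[165:265,180:320],(784,560),interpolation=cv2.INTER_CUBIC)
cv2.imwrite('pics/zs.png',a)
hsv=cv2.cvtColor(im,cv2.COLOR_BGR2HSV)
m=cv2.inRange(hsv,(100,120,40),(125,255,255)); r=np.zeros_like(m); r[185:265,385:455]=255; m&=r
m=cv2.morphologyEx(m,cv2.MORPH_CLOSE,np.ones((9,9)))
cn=max(cv2.findContours(m,0,2)[0],key=cv2.contourArea); print(cv2.minAreaRect(cn),cv2.boxPoints(cv2.minAreaRect(cn)))
print(onz(c,cv2.boxPoints(cv2.minAreaRect(cn)),0.04))
E
```

```text
((422.5, 221.49996948242188), (18.053199768066406, 58.000709533691406), 39.80556869506836) [[397.      237.99997]
 [434.13116 193.4426 ]
 [448.      204.99997]
 [410.86884 249.55734]]
[[ 0.48700157 -0.21050957  0.04      ]
 [ 0.59728567 -0.30456754  0.04      ]
 [ 0.56833418 -0.33831172  0.04      ]
 [ 0.45840652 -0.24415582  0.04      ]]
```

View pics/zl.png

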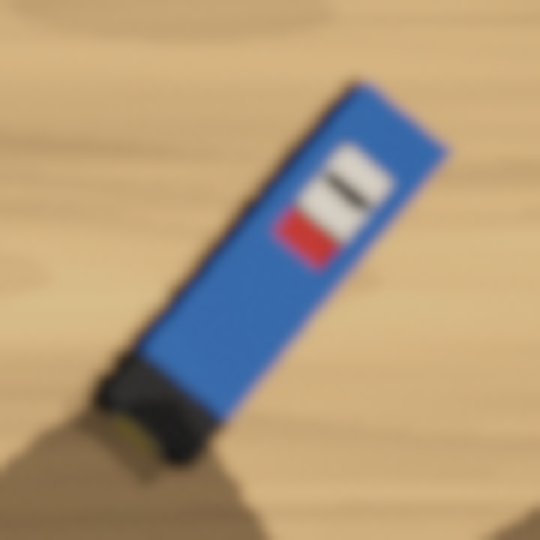

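View pics/zs.png

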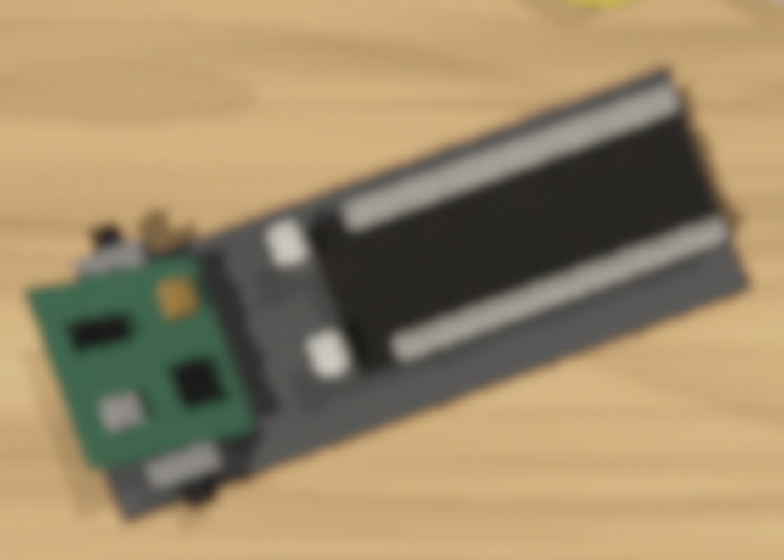

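```bash
python3 - <<'E'
from h import *
c=load('top0.png')
Z=lambda pts,s,x0,y0:[((u+.5)/s-.5+x0,(v+.5)/s-.5+y0) for u,v in pts]
L=Z([(362,80),(448,150),(225,420),(148,355),(346,192)],6,375,180)
w=onz(c,L[:4],.04)[:,:2]; r=onz(c,L[4:],.0465)[0,:2]
ax=(w[2]-w[1])+(w[3]-w[0]); ax/=np.linalg.norm(ax)
n=np.array([-ax[1],ax[0]])
print('lamp',w.round(4),r,'yaw',np.degrees(np.arctan2(ax[1],ax[0])),'width',(w[0]-w[1])@n,(w[3]-w[2])@n)
t=(w[0]+w[1])/2
print('origin tail',t+ax*.085,'ridge',r+ax*.043,'mid',(w.mean(0)))
S=Z([(345,212),(675,92),(398,348),(724,230)],5.6,180,165)
s=onz(c,S,.065)[:,:2]
a=(s[0]-s[1])+(s[2]-s[3]); a/=np.linalg.norm(a); m=s.mean(0)
print('station',s.round(4),np.degrees(np.arctan2(a[1],a[0])),'len',np.linalg.norm(s[0]-s[1]),np.linalg.norm(s[2]-s[3]),'home',m+a*.010, 'sep',(s[2]-s[0])@[-a[1],a[0]])
st=onz(c,Z([(288,244),(330,356)],5.6,180,165),.084)[:,:2]; print('stops',st,((st-m-a*.01)@a),((st-m)@[-a[1],a[0]]))
# scene check
c2=load('scene0.png'); h=m+a*.01
yl=np.append(t+ax*.085,.04)
im=c2['image'][:,:,::-1].copy()
def d(P,col):
    for p in proj(c2,P): cv2.circle(im,tuple(np.round(p).astype(int)),1,col,-1)
o=(t+ax*.085+r+ax*.043)/2
for x in(-.085,.085):
  for y in(-.023,.023): d([*(o+ax*x+n*y),.04],(0,255,255))
na=np.array([-a[1],a[0]])
for x in(-.085,.065):
  for y in(-.034,.034): d([*(h+a*x+na*y),.065],(0,0,255))
d([*(h+a*.085),.05],(255,0,255))
b=cv2.resize(im[140:360,220:420],(600,660))[:600]; cv2.imwrite('pics/chk.png',b)
E
```

```text
lamp [[ 0.5986 -0.3065]
 [ 0.5694 -0.3414]
 [ 0.4583 -0.2471]
 [ 0.4851 -0.216 ]] [ 0.55130005 -0.29706847] yaw 140.538082152454 width -0.045514103969982275 -0.04105874263225177
origin tail [ 0.51835272 -0.2699664 ] ridge [ 0.51810202 -0.26973917] mid [ 0.52785348 -0.27778763]
station [[0.5724 0.1687]
 [0.6243 0.0272]
 [0.5138 0.1459]
 [0.5643 0.0063]] 110.01281728345036 len 0.15072718042351635 0.14841256199554878 home [0.56527653 0.09641832] sep 0.06283567255531705
stops [[0.55614503 0.18987522]
 [0.50883837 0.172074  ]] [0.09093868 0.09040214] [-0.02340368  0.02713853]
```

View pics/chk.png

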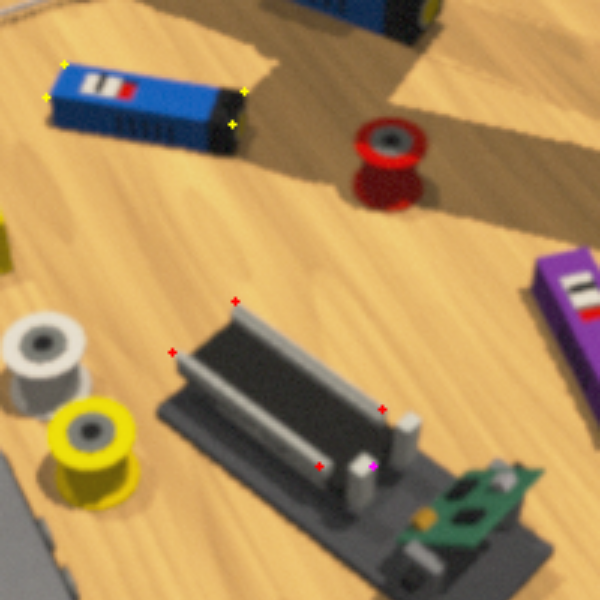

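```bash
cat >> h.py <<'E'
from scipy.spatial.transform import Rotation as Ro
def delta(p,fwd):
    """shift along current tool axes to world p; rolls about tool x so that +-tool z axis lies along heading fwd(deg)"""
    s=get_state(); R=Ro.from_euler('xyz',s['eef_rot'],degrees=True).as_matrix()
    y=R[:,1]; ya=np.degrees(np.arctan2(y[1],y[0])); z=R[:,2]
    d=(fwd+90-ya+90)%180-90   # world yaw change (tool x down -> roll = -d)
    print('tcp',s['tcp_pos'].round(4),'rot\n',R.round(3),'\nyaw y',ya.round(2),'roll',np.radians(-d).round(4),-d, 'shift',(R.T@(np.array(p)-s['tcp_pos'])).round(4),'F',s['contact_force'].round(2),'w',s['gripper_width'],'t',s['time_s'],'q',s['joints'].round(0))
    R2=R@Ro.from_euler('x',-d,degrees=True).as_matrix(); print('shift after roll',(R2.T@(np.array(p)-s['tcp_pos'])).round(4))
E
python3 -c "
from h import *
delta([.518,-.270,.12],140.5)"
```

```text
tcp [ 0.2011 -0.6439  0.2257] rot
 [[-0.001 -0.298  0.955]
 [ 0.001  0.955  0.298]
 [-1.     0.002 -0.   ]] 
yaw y 107.35 roll 0.9921 56.845095847447 shift [0.106  0.2622 0.4139] F [-0.17  0.01  0.12] w 0.08784223752371417 t 0.1 q [-56.  21.   1.  -0. -70. -17.]
shift after roll [0.106  0.49   0.0068]
```

```bash
python3 -m creep '{"jaw":[-1,-1,-1,-1,-1,-1,-1,-1,-1,-1],"translation":[[0,0.013,0.02],[0,0.024,0.038],[0,0.024,0.038],[0,0.024,0.038],[0,0.024,0.038],[0,0.024,0.038],[0,0.024,0.038],[0,0.024,0.038],[0,0.024,0.038],[0,0.024,0.038]],"roll":[0.05,0.1,0,0,0,0,0,0,0,0]}' 30
python3 -c "
from h import *
delta([.518,-.270,.12],140.5)"
```

```text
time_s: 1.1
tcp_pos: [0.5195, -0.3555, 0.2264]
eef_rot: [132.6, 90.0, 141.3]
contact_force: [0.7, -1.1, -0.2]
gripper_width: 0.0877
tcp [ 0.5195 -0.3555  0.2264] rot
 [[-0.    -0.152  0.988]
 [ 0.     0.988  0.152]
 [-1.     0.    -0.   ]] 
yaw y 98.76 roll 0.8423 48.258886245866734 shift [0.1064 0.0847 0.0116] F [ 0.7  -1.13 -0.23] w 0.08768361229511519 t 1.1 q [-17.  16.  -5.  -0. -68. -65.]
shift after roll [ 0.1064  0.065  -0.0555]
```

```bash
python3 -m creep '{"jaw":[-1,-1,-1,-1,-1,-1,-1,-1,-1,-1],"translation":[[0,0.03,0.004],[0,0,0],[0,0,0],[0,0,0],[0,0,0],[0,0,0],[0,0,0],[0,0,0],[0,0,0],[0,0,0]],"roll":[-0.14,-0.14,-0.14,-0.14,-0.14,-0.14,-0.14,-0.14,-0.14,-0.14]}'
python3 -c "
from h import *
delta([.518,-.270,.12],140.5)"
```

```text
time_s: 2.1
tcp_pos: [0.5176, -0.3267, 0.2261]
eef_rot: [64.8, 89.9, 154.1]
contact_force: [-0.1, 0.0, -1.2]
gripper_width: 0.0876
tcp [ 0.5176 -0.3267  0.2261] rot
 [[-0.001 -1.     0.012]
 [ 0.     0.012  1.   ]
 [-1.     0.001  0.   ]] 
yaw y 179.3 roll -0.8937 -51.20397540654784 shift [0.1061 0.0002 0.0567] F [-0.11  0.04 -1.2 ] w 0.08757243998971294 t 2.1 q [-14.  15.  -8.  -0. -68.  13.]
shift after roll [ 0.1061 -0.044   0.0357]
```

```bash
python3 -m creep '{"jaw":[-1,-1,-1,-1,-1,-1,-1,-1,-1,-1],"translation":[[0,0,0],[0,0,0],[0,0,0],[0,0,0],[0,0,0],[0,0,0],[0,0,0],[0,0,0],[0,0,0],[0,0,0]],"roll":[-0.14,-0.14,-0.14,-0.14,-0.14,-0.14,-0.06,0,0,0]}'
python3 -c "
from h import *
delta([.518,-.270,.12],140.5)"
```

```text
time_s: 3.1
tcp_pos: [0.5178, -0.3268, 0.2264]
eef_rot: [21.3, 90.0, 161.8]
contact_force: [1.5, 0.8, -0.3]
gripper_width: 0.0879
tcp [ 0.5178 -0.3268  0.2264] rot
 [[-0.    -0.637 -0.771]
 [ 0.    -0.771  0.637]
 [-1.     0.     0.   ]] 
yaw y -129.56 roll -0.001 -0.05626167472939869 shift [ 0.1064 -0.044   0.036 ] F [ 1.52  0.8  -0.28] w 0.08787575492983009 t 3.1 q [-14.  15.  -8.  -0. -68.  64.]
shift after roll [ 0.1064 -0.044   0.036 ]
```

```bash
python3 -m creep '{"jaw":[-1,-1,-1,-1,-1,-1,-1,-1,-1,-1],"translation":[[0,-0.011,0.009],[0,-0.011,0.009],[0,-0.011,0.009],[0,-0.011,0.009],[0.03,0,0],[0.035,0,0],[0.035,0,0],[0.02,0,0],[0,0,0],[0,0,0]],"roll":[0,0,0,0,0,0,0,0,0,0]}'
python3 - <<'E'
from h import *
delta([.518,-.270,.019],140.5)
c=cap('scene','s1.png'); cv2.imwrite('pics/s1z.png',cv2.resize(c['image'][80:300,180:460,::-1],(764,600)))
E
```

```text
time_s: 4.1
tcp_pos: [0.5185, -0.2695, 0.1072]
eef_rot: [124.9, 90.0, -94.5]
contact_force: [0.7, -0.8, -0.1]
gripper_width: 0.0877
tcp [ 0.5185 -0.2695  0.1072] rot
 [[-0.    -0.635 -0.773]
 [-0.    -0.773  0.635]
 [-1.     0.    -0.   ]] 
yaw y -129.41 roll 0.0015 0.08825353364602506 shift [0.0882 0.0006 0.0001] F [ 0.69 -0.82 -0.09] w 0.08770295825437997 t 4.1 q [ -8.  18. -20.   0. -52.  59.]
shift after roll [0.0882 0.0006 0.0001]
```

View pics/s1z.png

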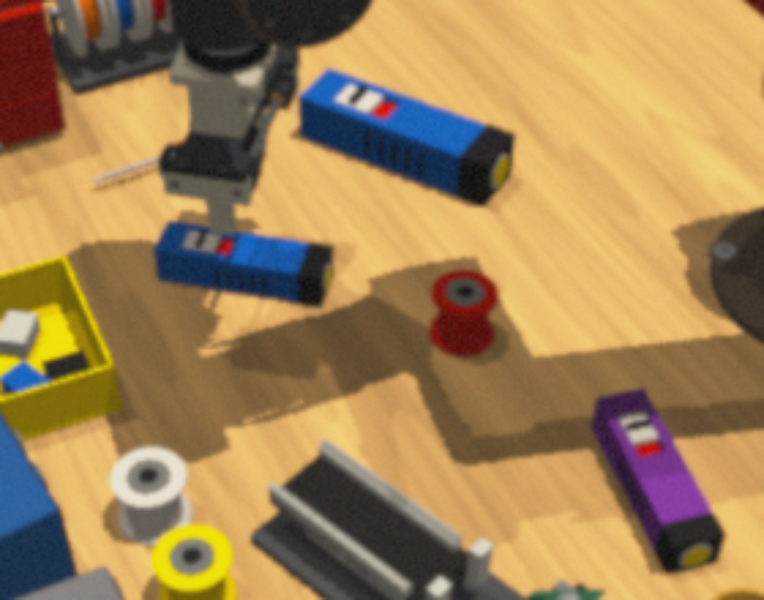

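The gripper is straddling the small lamp, at about (245,260) in the crop, with nothing nearby. I'll go down and grip.

```bash
python3 -m creep '{"jaw":[-1,-1,-1,-1,-1,-1,-1,-1,-1,-1],"translation":[[0.015,0,0],[0.02,0,0],[0.02,0,0],[0.015,0,0],[0.01,0,0],[0.006,0,0],[0.002,0,0],[0,0,0],[0,0,0],[0,0,0]],"roll":[0,0,0,0,0,0,0,0,0,0]}'
python3 -c "
from h import *
delta([.518,-.270,.019],140.5)"
```

```text
time_s: 5.15
tcp_pos: [0.5185, -0.2701, 0.0192]
eef_rot: [-152.0, 89.9, -11.4]
contact_force: [-0.2, -0.0, 0.6]
gripper_width: 0.0875
tcp [ 0.5185 -0.2701  0.0192] rot
 [[ 0.001 -0.636 -0.772]
 [-0.    -0.772  0.636]
 [-1.    -0.    -0.001]] 
yaw y -129.46 roll 0.0007 0.03786537559710723 shift [0.0002 0.0002 0.0004] F [-0.24 -0.04  0.61] w 0.08746021858859308 t 5.15 q [ -8.  24. -25.   0. -41.  59.]
shift after roll [0.0002 0.0002 0.0004]
```

```bash
python3 -m creep '{"jaw":[-0.5,-0.3,-0.1,0,0.1,0.3,0.5,0.5,0.5,0.5],"translation":[[0,0,0],[0,0,0],[0,0,0],[0,0,0],[0,0,0],[0,0,0],[0,0,0],[0,0,0],[0,0,0],[0,0,0]],"roll":[0,0,0,0,0,0,0,0,0,0]}' 30
python3 -c "
from h import *
delta([.518,-.270,.019],140.5)"
```

```text
time_s: 6.15
tcp_pos: [0.518, -0.27, 0.0185]
eef_rot: [-7.1, 90.0, 133.4]
contact_force: [-0.0, 0.1, 0.1]
gripper_width: 0.046
tcp [ 0.518  -0.27    0.0185] rot
 [[-0.    -0.636 -0.772]
 [ 0.    -0.772  0.636]
 [-1.    -0.     0.   ]] 
yaw y -129.46 roll 0.0006 0.035595149935147674 shift [-0.0005  0.      0.    ] F [-0.03  0.09  0.13] w 0.04603690939459365 t 6.15 q [ -8.  24. -25.  -0. -41.  59.]
shift after roll [-0.0005  0.      0.    ]
```

```bash
python3 -m creep '{"jaw":[0.5,0.5,0.5,0.5,0.5,0.5,0.5,0.5,0.5,0.5],"translation":[[-0.005,0,0],[-0.01,0,0],[-0.015,0,0],[-0.02,0,0],[-0.02,0,0],[-0.02,0,0],[-0.02,0,0],[-0.015,0,0],[0,0,0],[0,0,0]],"roll":[0,0,0,0,0,0,0,0,0,0]}'
python3 -c "
from h import *
delta([.5686,.0847,.144],110.1)"
```

```text
time_s: 7.15
tcp_pos: [0.5178, -0.2699, 0.1437]
eef_rot: [-110.0, 90.0, 30.6]
contact_force: [-0.6, 0.7, -3.5]
gripper_width: 0.0455
tcp [ 0.5178 -0.2699  0.1437] rot
 [[ 0.001 -0.636 -0.772]
 [ 0.    -0.772  0.636]
 [-1.    -0.001 -0.   ]] 
yaw y -129.48 roll 0.5309 30.417996516545713 shift [-2.000e-04 -3.059e-01  1.862e-01] F [-0.63  0.74 -3.47] w 0.045509618348437995 t 7.15 q [ -8.  16. -18.  -0. -57.  59.]
shift after roll [-2.000e-04 -1.695e-01  3.155e-01]
```

```bash
python3 -m creep '{"jaw":[0.5,0.5,0.5,0.5,0.5,0.5,0.5,0.5,0.5,0.5],"translation":[[0,0,0],[0,0,0],[0,0,0],[0,0,0],[0,0,0],[0,0,0],[0,-0.008,0.014],[0,-0.014,0.026],[0,-0.014,0.026],[0,-0.014,0.026]],"roll":[0.05,0.1,0.11,0.12,0.1,0.051,0,0,0,0]}'
python3 -m creep '{"jaw":[0.5,0.5,0.5,0.5,0.5,0.5,0.5,0.5,0.5,0.5],"translation":[[0,-0.014,0.026],[0,-0.014,0.026],[0,-0.014,0.026],[0,-0.014,0.026],[0,-0.014,0.026],[0,-0.014,0.026],[0,-0.014,0.026],[0,-0.012,0.024],[0,-0.009,0.018],[0,0,0]],"roll":[0,0,0,0,0,0,0,0,0,0]}'
python3 - <<'E'
from h import *
delta([.5686,.0847,.144],110.1)
c=cap('scene','s2.png'); cv2.imwrite('pics/s2z.png',cv2.resize(c['image'][120:380,180:460,::-1],(646,600)))
c=cap('top','t2.png'); cv2.imwrite('pics/t2z.png',cv2.resize(c['image'][140:270,170:340,::-1],(765,585)))
E
```

```text
time_s: 8.15
tcp_pos: [0.5327, -0.1649, 0.1425]
eef_rot: [61.6, 89.9, 171.7]
contact_force: [0.7, -0.4, -3.0]
gripper_width: 0.0459
time_s: 9.15
tcp_pos: [0.5677, 0.0874, 0.1425]
eef_rot: [78.9, 89.9, -170.8]
contact_force: [-0.2, 0.2, -2.9]
gripper_width: 0.0458
tcp [0.5677 0.0874 0.1425] rot
 [[-0.001 -0.938 -0.347]
 [-0.    -0.347  0.938]
 [-1.     0.001  0.   ]] 
yaw y -159.69 roll 0.0036 0.20718000365411626 shift [-0.0015  0.0001 -0.0029] F [-0.19  0.2  -2.89] w 0.045777877956728434 t 9.15 q [ 28.  15. -19.  -0. -56.  -8.]
shift after roll [-0.0015  0.0001 -0.0029]
```

View pics/s2z.png

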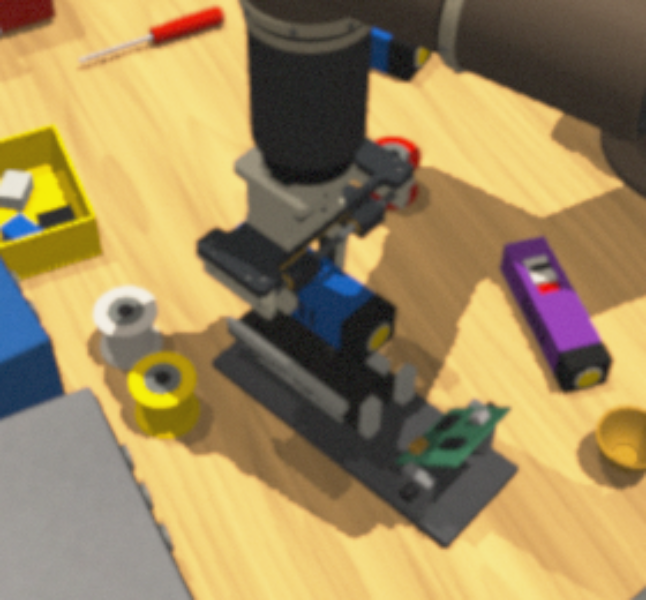

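View pics/t2z.png

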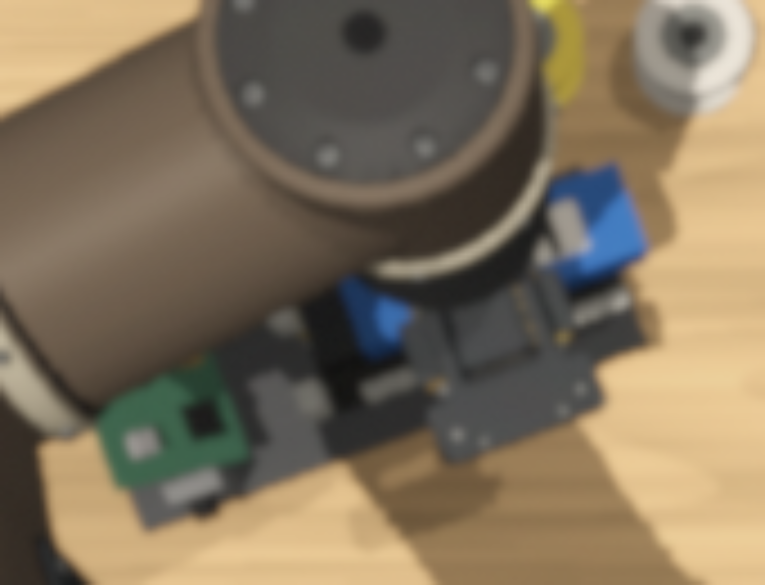

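The lamp hangs level over the cradle with its lens towards the board. I'll triangulate the stop tops from the first two pictures to settle the lateral position.

```bash
python3 - <<'E'
from h import *
c=load('top0.png');c2=load('scene0.png')
cv2.imwrite('pics/zz.png',cv2.resize(c2['image'][260:310,325:375,::-1],(600,600),interpolation=cv2.INTER_CUBIC))
cv2.imwrite('pics/zt.png',cv2.resize(c['image'][198:238,220:260,::-1],(600,600),interpolation=cv2.INTER_CUBIC))
E
```

```text
(no output)
```

View pics/zz.png

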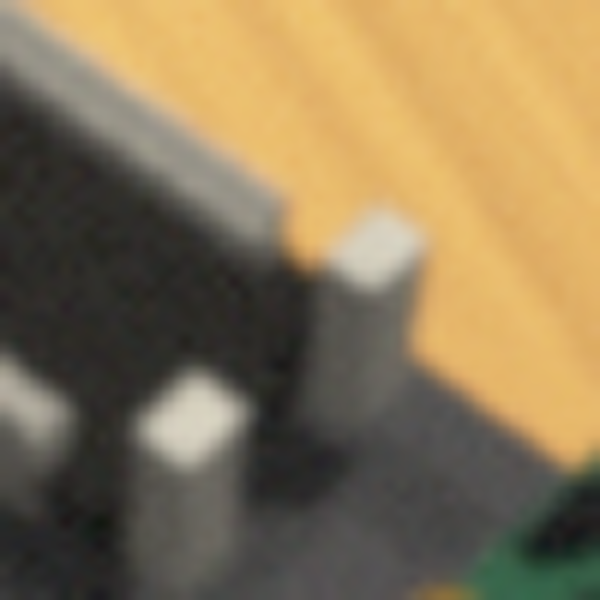

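View pics/zt.png

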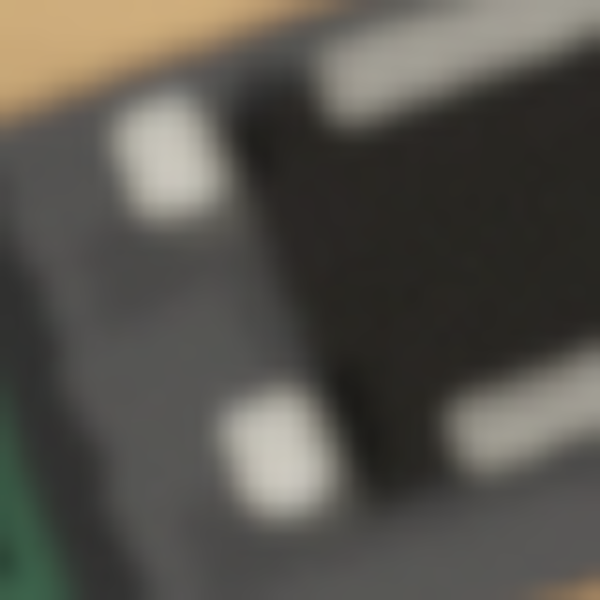

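```bash
python3 - <<'E'
from h import *
c=load('top0.png');c2=load('scene0.png')
A=[((u+.5)/15-.5+220,(v+.5)/15-.5+198) for u,v in [(167,158),(278,452)]]
B=[((u+.5)/12-.5+325,(v+.5)/12-.5+260) for u,v in [(380,248),(192,420)]]
# inner cheek front corner etc.
a1=np.radians(110.1);a=np.array([np.cos(a1),np.sin(a1)]);n=np.array([-a[1],a[0]])
for nm,cc,P in(('top',c,A),('sc',c2,B)):
    w=onz(cc,P,.084)[:,:2]; d=w[1]-w[0]; print(nm,w.round(4),np.degrees(np.arctan2(d[1],d[0]))-90,np.linalg.norm(d),'home',(w.mean(0)-a*.091).round(4))
E
```

```text
top [[0.5564 0.1907]
 [0.51   0.1731]] -249.25155240208483 0.04957812998138617 home [0.5645 0.0965]
sc [[0.5074 0.1751]
 [0.5546 0.192 ]] -70.28415856836558 0.050191999991064475 home [0.5623 0.0981]
```

```bash
python3 -m creep '{"jaw":[0.5,0.5,0.5,0.5,0.5,0.5,0.5,0.5,0.5,0.5],"translation":[[0.005,0,-0.002],[0.01,0,0],[0.015,0,0],[0.015,0,0],[0.01,0,0],[0.008,0,0],[0.004,0,0],[0.002,0,0],[0,0,0],[0,0,0]],"roll":[0.0035,0,0,0,0,0,0,0,0,0]}'
python3 - <<'E'
from h import *
delta([.5683,.0854,.0685],110.1)
c=cap('scene','s3.png'); cv2.imwrite('pics/s3z.png',cv2.resize(c['image'][200:330,250:410,::-1],(738,600)))
E
```

```text
time_s: 10.25
tcp_pos: [0.569, 0.0831, 0.075]
eef_rot: [-89.6, 90.0, 20.3]
contact_force: [-1.0, 0.1, -2.9]
gripper_width: 0.0456
tcp [0.569  0.0831 0.075 ] rot
 [[ 0.001 -0.94  -0.341]
 [ 0.    -0.341  0.94 ]
 [-1.    -0.001  0.   ]] 
yaw y -160.08 roll -0.0032 -0.18226266872591168 shift [ 0.0065 -0.0001  0.0025] F [-0.96  0.14 -2.93] w 0.045555247254038145 t 10.25 q [ 28.  19. -23.   0. -47.  -8.]
shift after roll [ 0.0065 -0.0001  0.0025]
```

View pics/s3z.png

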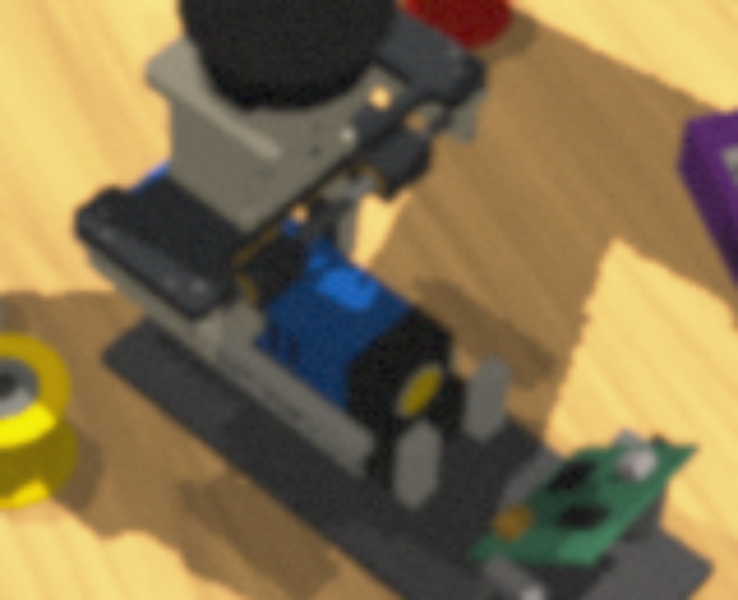

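The lamp is between the cheeks, with the lens behind the stops (about (415,460) and (487,400) in the crop). I'll lower it slowly.

```bash
python3 -m creep '{"jaw":[0.5,0.5,0.5,0.5,0.5,0.5,0.5,0.5,0.5,0.5],"translation":[[0.001,0,0],[0.001,0,0],[0.001,0,0],[0.001,0,0],[0.001,0,0],[0.0007,0,0],[0,0,0],[0,0,0],[0,0,0],[0,0,0]],"roll":[0,0,0,0,0,0,0,0,0,0]}'
python3 -c "
from h import *
for i in range(3): s=get_state(); print(s['tcp_pos'],s['contact_force'])"
```

```text
time_s: 11.3
tcp_pos: [0.5688, 0.083, 0.0689]
eef_rot: [-83.8, 90.0, 26.1]
contact_force: [-0.3, -0.7, -2.6]
gripper_width: 0.0459
[0.56881301 0.0829567  0.06888281] [-0.33986353 -0.66802085 -2.59119672]
[0.56881301 0.0829567  0.06888281] [-0.33986353 -0.66802085 -2.59119672]
[0.56881301 0.0829567  0.06888281] [-0.33986353 -0.66802085 -2.59119672]
```

```bash
python3 -m creep '{"jaw":[0.5,0.5,0.5,0.5,0.5,0.5,0.5,0.5,0.5,0.5],"translation":[[0.0004,0,0],[0.0003,0,0],[0,0,0.002],[0,0,0.002],[0,0,0.002],[0,0,0.002],[0,0,0.002],[0,0,0.001],[0,0,0],[0,0,0]],"roll":[0,0,0,0,0,0,0,0,0,0]}' 15
python3 -c "
from h import *
delta([.5642,.0967,.0685],110.1)"
```

```text
time_s: 12.3
tcp_pos: [0.5653, 0.0935, 0.0685]
eef_rot: [-84.4, 90.0, 25.5]
contact_force: [0.0, -2.3, 5.5]
gripper_width: 0.046
tcp [0.5653 0.0935 0.0685] rot
 [[ 0.001 -0.94  -0.341]
 [ 0.    -0.341  0.94 ]
 [-1.    -0.001  0.   ]] 
yaw y -160.08 roll -0.0031 -0.17779687189488413 shift [ 0.     -0.      0.0034] F [ 0.02 -2.29  5.46] w 0.04603759653484967 t 12.3 q [ 29.  20. -24.   0. -47.  -9.]
shift after roll [ 0.     -0.      0.0034]
```

```bash
python3 -m creep '{"jaw":[0.5,0.5,0.5,0.5,0.5,0.5,0.5,0.5,0.5,0.5],"translation":[[-0.0003,0,0],[0,0,0.0007],[0,0,0.0007],[0,0,0.0007],[0,0,0.0007],[0,0,0.0007],[0,0,0.0005],[0,0,0],[0,0,0],[0,0,0]],"roll":[0,0,0,0,0,0,0,0,0,0]}'
python3 -c "
from h import *
delta([.5642,.0967,.0685],110.1)"
```

```text
time_s: 13.3
tcp_pos: [0.5636, 0.097, 0.0685]
eef_rot: [67.3, 90.0, 177.2]
contact_force: [0.4, -3.2, 4.7]
gripper_width: 0.046
tcp [0.5636 0.097  0.0685] rot
 [[-0.    -0.94  -0.341]
 [ 0.    -0.341  0.94 ]
 [-1.     0.     0.   ]] 
yaw y -160.09 roll -0.0033 -0.18695849630353223 shift [ 0.     -0.0004 -0.0005] F [ 0.41 -3.18  4.71] w 0.04600271398338454 t 13.3 q [ 29.  20. -24.  -0. -47.  -9.]
shift after roll [ 0.     -0.0004 -0.0005]
```

```bash
python3 -m creep '{"jaw":[0.5,0.5,0.5,0.5,0.5,0.5,0.5,0.5,0.5,0.5],"translation":[[0,0,0.0005],[0,0,0.0005],[0,0,0.0005],[0,0,0.0005],[0,0,0.0005],[0,0,0],[0,0,0],[0,0,0],[0,0,0],[0,0,0]],"roll":[0,0,0,0,0,0,0,0,0,0]}'
python3 -c "
from h import *
delta([.5642,.0967,.0685],110.1)"
```

```text
time_s: 14.3
tcp_pos: [0.5642, 0.0979, 0.0686]
eef_rot: [-153.2, 89.9, -43.3]
contact_force: [9.7, -13.1, -0.5]
gripper_width: 0.0459
tcp [0.5642 0.0979 0.0686] rot
 [[ 0.002 -0.94  -0.34 ]
 [-0.002 -0.34   0.94 ]
 [-1.    -0.001 -0.002]] 
yaw y -160.09 roll -0.0034 -0.19266349973293018 shift [ 0.0001  0.0004 -0.0011] F [  9.69 -13.15  -0.52] w 0.045906673432789064 t 14.3 q [ 30.  20. -24.   0. -46. -10.]
shift after roll [ 0.0001  0.0004 -0.0011]
```

```bash
python3 -m creep '{"jaw":[0.2,-0.1,-0.3,-0.4,-0.5,-0.5,-0.5,-0.5,-0.5,-0.5],"translation":[[0,0,0],[0,0,0],[0,0,0],[0,0,0],[0,0,0],[-0.005,0,0],[-0.01,0,0],[-0.015,0,0],[-0.015,0,0],[-0.01,0,0]],"roll":[0,0,0,0,0,0,0,0,0,0]}'
python3 - <<'E'
from h import *
delta([.5642,.0967,.0685],110.1)
c=cap('scene','s4.png'); cv2.imwrite('pics/s4z.png',cv2.resize(c['image'][200:330,250:410,::-1],(738,600)))
c=cap('top','t4.png'); cv2.imwrite('pics/t4z.png',cv2.resize(c['image'][140:270,170:340,::-1],(765,585)))
E
```

```text
time_s: 15.3
tcp_pos: [0.5634, 0.0997, 0.1254]
eef_rot: [-85.5, 89.9, 24.5]
contact_force: [-0.4, 0.0, -0.3]
gripper_width: 0.0661
tcp [0.5634 0.0997 0.1254] rot
 [[ 0.002 -0.94  -0.341]
 [ 0.001 -0.341  0.94 ]
 [-1.    -0.002  0.   ]] 
yaw y -160.08 roll -0.0031 -0.17657324262575003 shift [ 0.0569  0.0004 -0.0031] F [-0.4   0.02 -0.3 ] w 0.06605673848632704 t 15.3 q [ 30.  16. -20.   0. -54. -10.]
shift after roll [ 0.0569  0.0004 -0.0031]
```

View pics/s4z.png

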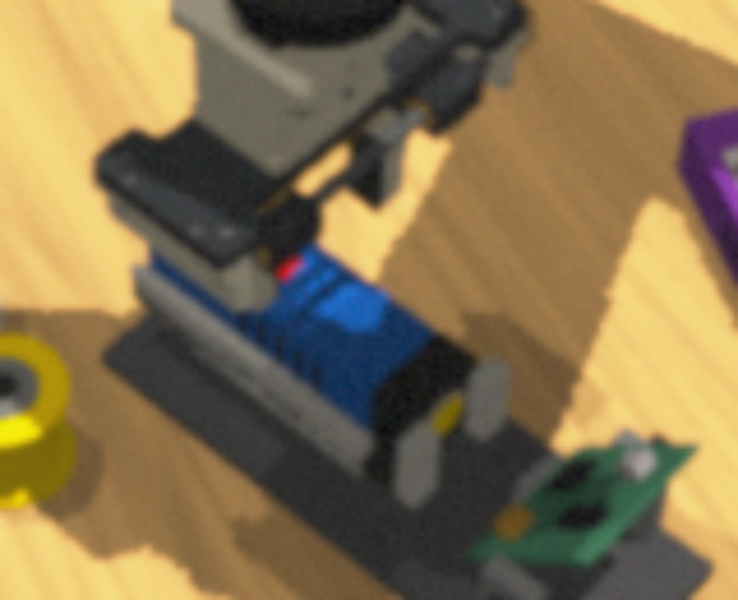

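View pics/t4z.png

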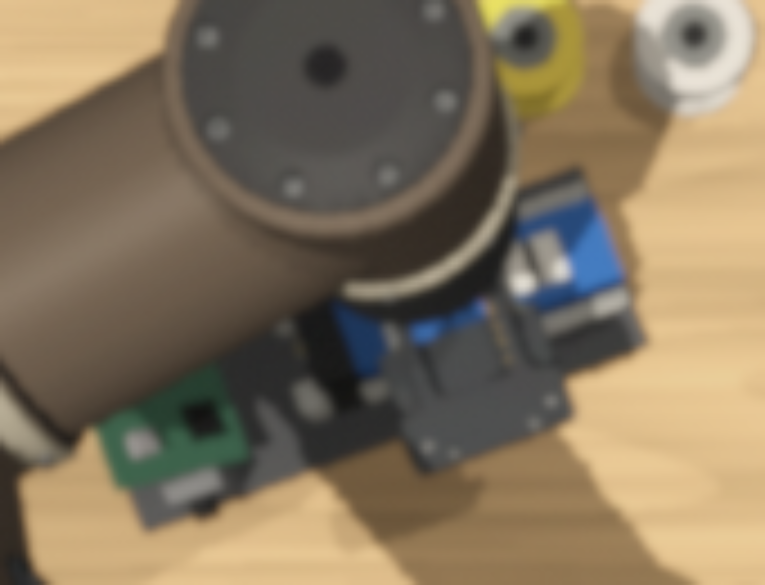

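The lamp lies in the cradle against the stops, with the red strip showing (off). I'll measure the ridge and work out the push approach.

```bash
python3 - <<'E'
from h import *
c=load('t4.png'); 
cv2.imwrite('pics/rz.png',cv2.resize(c['image'][180:215,275:315,::-1],(640,560),interpolation=cv2.INTER_CUBIC))
a1=np.radians(110.0);a=np.array([np.cos(a1),np.sin(a1)]);h=np.array([.5642,.0972])
print(proj(c,[*(h-.043*a),.0965]),proj(c,[*(h-.085*a),.09]))
delta([*(h-.068*a),.1254],110)
E
```

```text
[[287.4271261  197.68658009]] [[304.27477489 192.03171286]]
tcp [0.5638 0.0999 0.1256] rot
 [[ 0.003 -0.94  -0.341]
 [ 0.001 -0.341  0.94 ]
 [-1.    -0.004  0.   ]] 
yaw y -160.07 roll -0.0013 -0.07238515486199049 shift [ 0.0001  0.0005 -0.0707] F [-0.3  -0.44 -0.05] w 0.06587530549316171 t 15.4 q [ 30.  16. -20.   0. -54. -10.]
shift after roll [ 0.0001  0.0006 -0.0707]
```

View pics/rz.png

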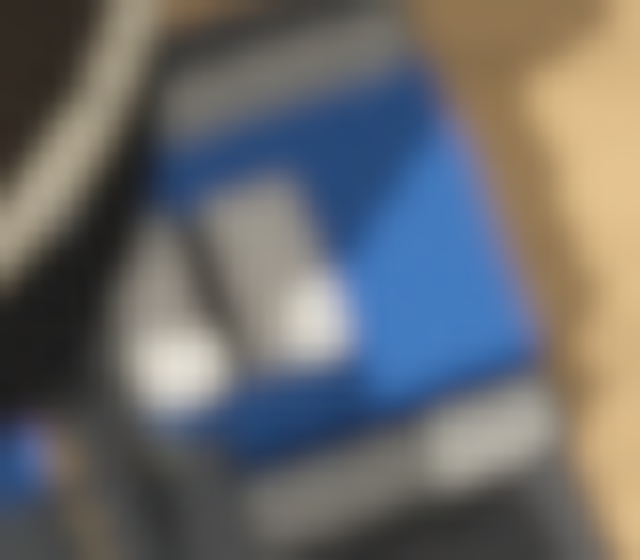

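```bash
python3 -m creep '{"jaw":[0,0.5,1,1,1,1,1,1,1,1],"translation":[[0,0,-0.005],[0,0,-0.01],[0,0,-0.012],[0,0,-0.012],[0,0,-0.012],[0,0.0005,-0.012],[0,0,-0.009],[0,0,0],[0,0,0],[0,0,0]],"roll":[0,0,0,0,0,0,0,0,0,0]}' 30
python3 - <<'E'
from h import *
a1=np.radians(110.0);a=np.array([np.cos(a1),np.sin(a1)]);h=np.array([.5642,.0972])
delta([*(h-.070*a),.0925],110)
c=cap('scene','s5.png'); cv2.imwrite('pics/s5z.png',cv2.resize(c['image'][200:330,250:410,::-1],(738,600),interpolation=cv2.INTER_CUBIC))
c=cap('top','t5.png'); cv2.imwrite('pics/t5z.png',cv2.resize(c['image'][160:270,200:330,::-1],(709,600),interpolation=cv2.INTER_CUBIC))
E
```

```text
time_s: 16.4
tcp_pos: [0.5868, 0.0318, 0.1235]
eef_rot: [-32.9, 90.0, 77.1]
contact_force: [-0.6, 0.2, -0.5]
gripper_width: 0.0001
tcp [0.5868 0.0318 0.1235] rot
 [[ 0.    -0.94  -0.341]
 [ 0.    -0.341  0.94 ]
 [-1.    -0.     0.   ]] 
yaw y -160.08 roll -0.0014 -0.08098895318778432 shift [ 0.031  -0.0011 -0.0008] F [-0.58  0.18 -0.47] w 0.0001483332570226659 t 16.4 q [ 22.  17. -18.  -0. -54.  -2.]
shift after roll [ 0.031  -0.0011 -0.0008]
```

View pics/s5z.png

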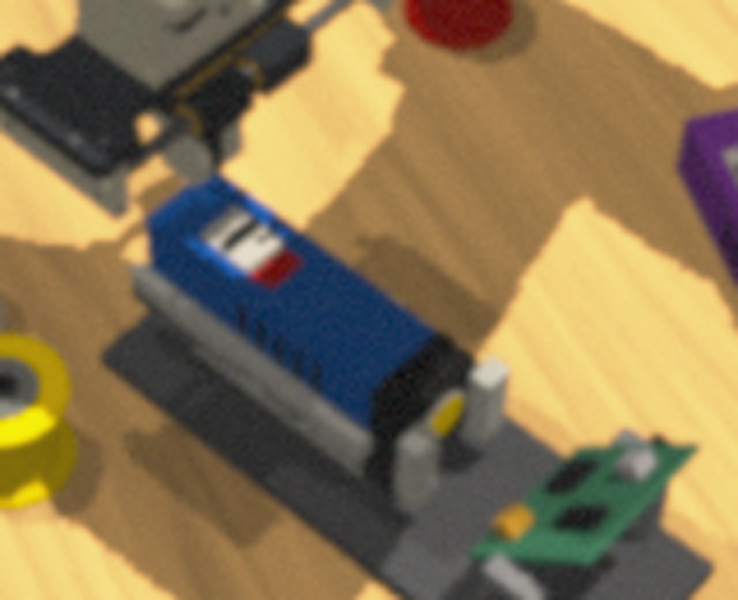

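View pics/t5z.png

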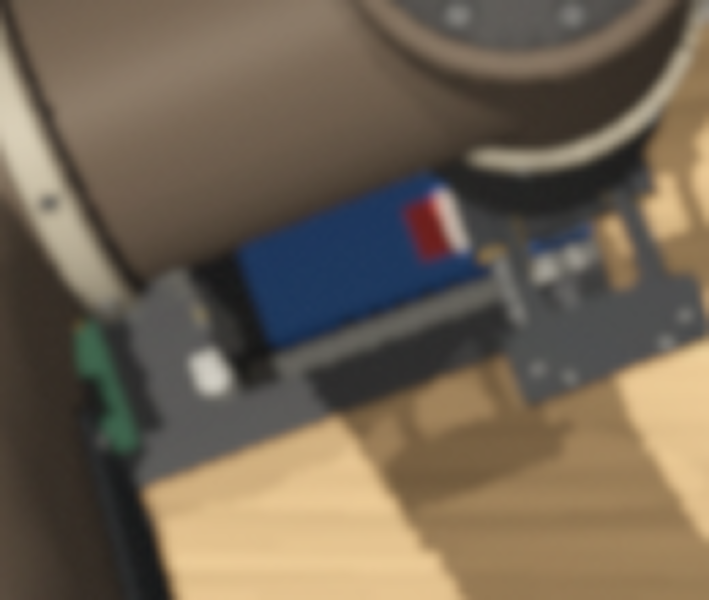

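The lamp's bezel sits against both stops and the shut fingers are over its tail. I'll lower them behind the ridge.

```bash
python3 -m creep '{"jaw":[1,1,1,1,1,1,1,1,1,1],"translation":[[0.005,-0.001,0],[0.006,0,0],[0.006,0,0],[0.006,0,0],[0.004,0,0],[0.002,0,0],[0.001,0,0],[0,0,0],[0,0,0],[0,0,0]],"roll":[0,0,0,0,0,0,0,0,0,0]}'
python3 - <<'E'
from h import *
a1=np.radians(110.0);a=np.array([np.cos(a1),np.sin(a1)]);h=np.array([.5642,.0972])
delta([*(h-.055*a),.0925],110)
c=cap('scene','s6.png'); cv2.imwrite('pics/s6z.png',cv2.resize(c['image'][220:290,260:350,::-1],(771,600),interpolation=cv2.INTER_CUBIC))
E
```

```text
time_s: 17.5
tcp_pos: [0.588, 0.0319, 0.0937]
eef_rot: [-91.4, 90.0, 18.5]
contact_force: [0.0, 0.2, 0.0]
gripper_width: 0.0004
tcp [0.588  0.0319 0.0937] rot
 [[ 0.001 -0.94  -0.341]
 [ 0.    -0.341  0.94 ]
 [-1.    -0.001 -0.   ]] 
yaw y -160.09 roll -0.0015 -0.08872903960480016 shift [0.0012 0.0001 0.0145] F [0.04 0.22 0.02] w 0.0003992838491698376 t 17.5 q [ 22.  19. -20.   0. -50.  -2.]
shift after roll [0.0012 0.     0.0145]
```

View pics/s6z.png

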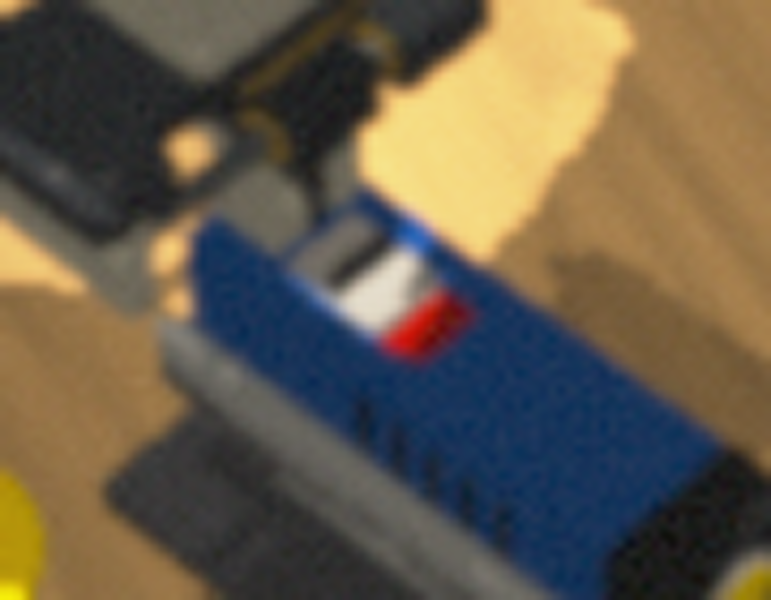

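```bash
python3 -m creep '{"jaw":[1,1,1,1,1,1,1,1,1,1],"translation":[[0.001,0,0],[0,0,0.002],[0,0,0.002],[0,0,0.002],[0,0,0.002],[0,0,0.002],[0,0,0.002],[0,0,0.002],[0,0,0.001],[0,0,0]],"roll":[0,0,0,0,0,0,0,0,0,0]}'
python3 - <<'E'
from h import *
a1=np.radians(110.0);a=np.array([np.cos(a1),np.sin(a1)]);h=np.array([.5642,.0972])
delta([*(h-.039*a),.0925],110)
E
```

```text
time_s: 18.55
tcp_pos: [0.5829, 0.0458, 0.0925]
eef_rot: [-164.0, 90.0, -54.1]
contact_force: [2.0, -3.0, -1.2]
gripper_width: 0.0005
tcp [0.5829 0.0458 0.0925] rot
 [[ 0.    -0.94  -0.341]
 [-0.    -0.341  0.94 ]
 [-1.    -0.    -0.   ]] 
yaw y -160.08 roll -0.0014 -0.0828523296476078 shift [ 0.     -0.      0.0157] F [ 1.97 -3.04 -1.2 ] w 0.0005155984286075955 t 18.55 q [ 24.  19. -21.   0. -50.  -4.]
shift after roll [ 0.     -0.0001  0.0157]
```

```bash
python3 -m creep '{"jaw":[1,1,1,1,1,1,1,1,1,1],"translation":[[0,0,0.001],[0,0,0.001],[0,0,0.001],[0,0,0.001],[0,0,0.001],[0,0,0.001],[0,0,0.001],[0,0,0.001],[0,0,0.001],[0,0,0.001]],"roll":[0,0,0,0,0,0,0,0,0,0]}'
python3 - <<'E'
from h import *
a1=np.radians(110.0);a=np.array([np.cos(a1),np.sin(a1)]);h=np.array([.5642,.0972])
delta([*(h-.039*a),.0925],110)
c=cap('scene','s7.png'); cv2.imwrite('pics/s7z.png',cv2.resize(c['image'][220:310,260:370,::-1],(733,600),interpolation=cv2.INTER_CUBIC))
E
```

```text
time_s: 19.55
tcp_pos: [0.5792, 0.0555, 0.0924]
eef_rot: [47.1, 90.0, 157.0]
contact_force: [-0.5, 0.2, -0.3]
gripper_width: 0.0004
tcp [0.5792 0.0555 0.0924] rot
 [[-0.    -0.94  -0.341]
 [ 0.    -0.341  0.94 ]
 [-1.     0.     0.   ]] 
yaw y -160.09 roll -0.0016 -0.08907497646089269 shift [-0.0001 -0.0002  0.0053] F [-0.53  0.21 -0.29] w 0.00037836587661634665 t 19.55 q [ 25.  19. -21.  -0. -50.  -5.]
shift after roll [-0.0001 -0.0002  0.0053]
```

View pics/s7z.png

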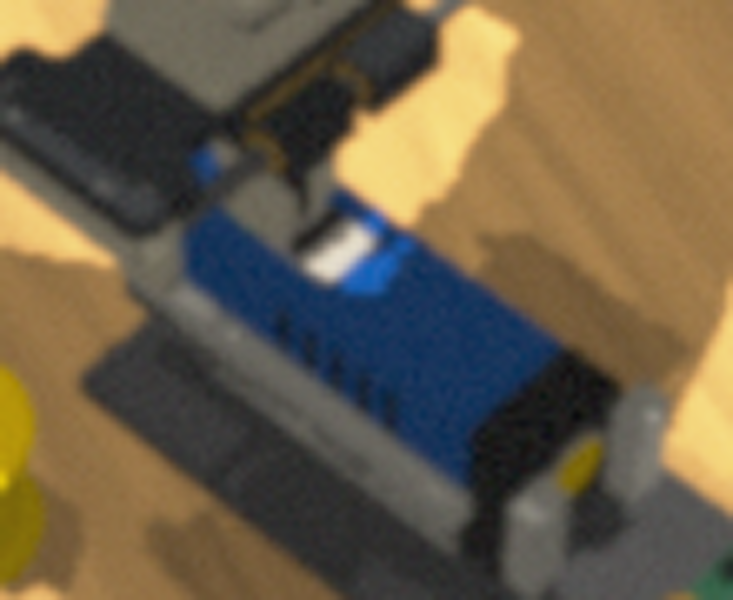

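The red strip has gone and the push force has dropped to zero, so the switch has snapped over. I'll back away and retreat upward.

```bash
python3 -m creep '{"jaw":[1,1,1,1,1,1,1,1,1,1],"translation":[[0,0,-0.002],[0,0,-0.003],[-0.01,0,0],[-0.02,0,0],[-0.03,0,0],[-0.03,0,-0.02],[-0.02,0,-0.035],[0,0,-0.04],[0,0,-0.03],[0,0,0]],"roll":[0,0,0,0,0,0,0,0,0,0]}'
python3 -m creep '{"jaw":[1,1,1,1,1,1,1,1,1,1],"translation":[[0,0,-0.02],[0,0,-0.03],[0,0,-0.03],[0,0,-0.03],[0,0,-0.03],[0,0,-0.02],[0,0,0],[0,0,0],[0,0,0],[0,0,0]],"roll":[0,0,0,0,0,0,0,0,0,0]}'
python3 - <<'E'
from h import *
c=cap('scene','s8.png'); cv2.imwrite('pics/s8z.png',cv2.resize(c['image'][200:330,250:410,::-1],(738,600),interpolation=cv2.INTER_CUBIC))
c=cap('top','t8.png'); cv2.imwrite('pics/t8z.png',cv2.resize(c['image'][160:270,180:330,::-1],(780,572),interpolation=cv2.INTER_CUBIC))
E
```

```text
time_s: 20.6
tcp_pos: [0.6243, -0.07, 0.2031]
eef_rot: [-152.4, 90.0, -42.7]
contact_force: [-1.0, 0.8, -0.6]
gripper_width: 0.0002
time_s: 21.6
tcp_pos: [0.678, -0.2163, 0.2029]
eef_rot: [-101.5, 90.0, 8.5]
contact_force: [0.0, 0.1, 1.2]
gripper_width: 0.0002
```

View pics/s8z.png

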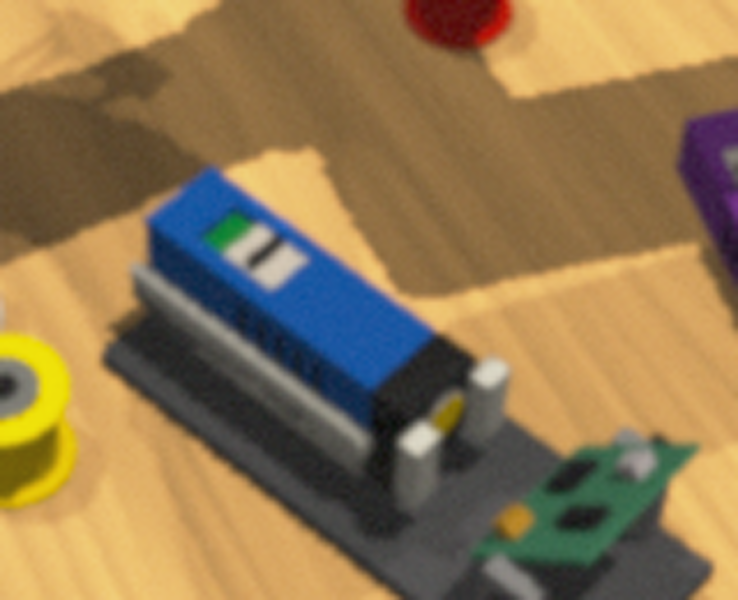

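View pics/t8z.png

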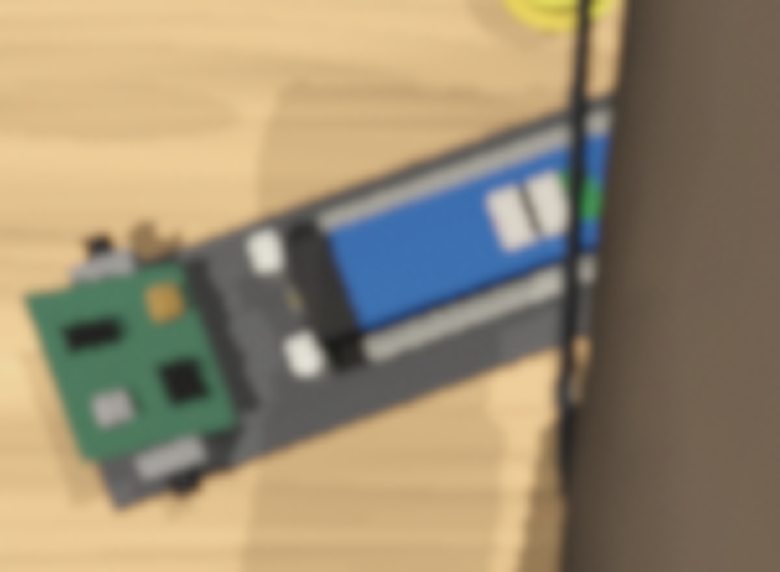

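View pics/s8.png

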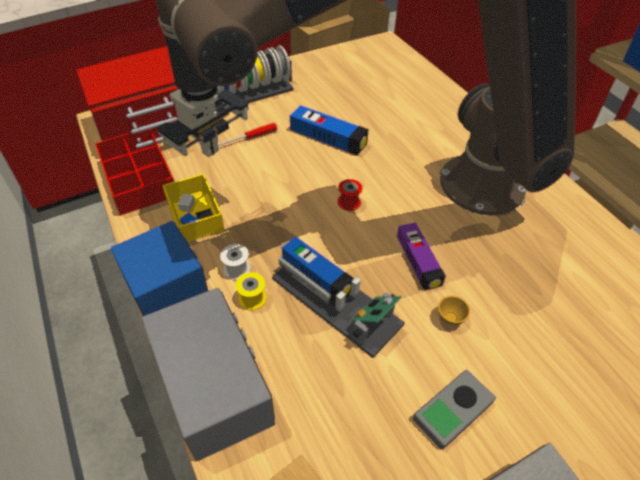

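Green shows behind the ridge, so the switch is on, and the bystanders are unmoved. I'll zoom in to check the seating at the stops.

```bash
python3 - <<'E'
from h import *
c=load('t8.png'); cv2.imwrite('pics/t8f.png',cv2.resize(c['image'][198:238,222:262,::-1],(600,600),interpolation=cv2.INTER_CUBIC))
c=load('s8.png'); cv2.imwrite('pics/s8f.png',cv2.resize(c['image'][265:315,325:375,::-1],(600,600),interpolation=cv2.INTER_CUBIC))
E
```

```text
(no output)
```

View pics/t8f.png

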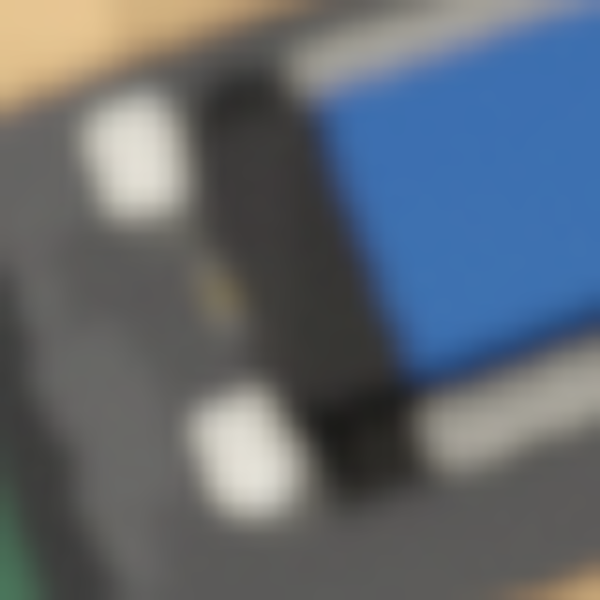

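View pics/s8f.png

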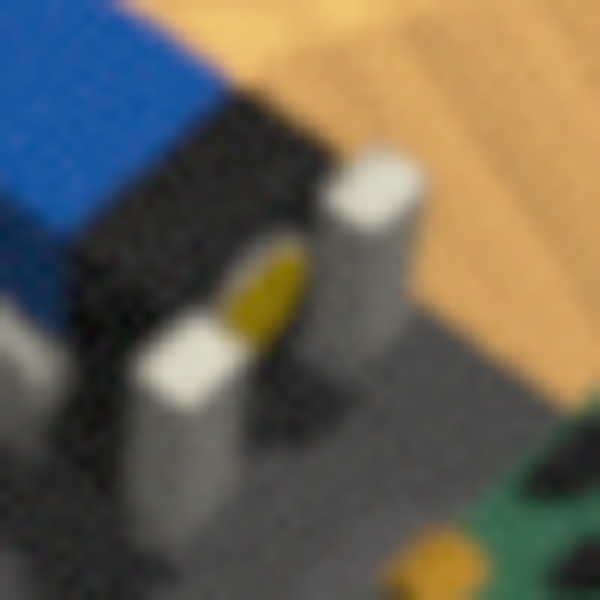

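```bash
python3 - <<'E'
from h import *
c=load('t8.png'); im=c['image'][:,:,::-1]
hsv=cv2.cvtColor(im,cv2.COLOR_BGR2HSV).astype(int)
def edge(f,rng,vert,thr):  # subpixel crossing along columns/rows of f
    out=[]
    for k,(lo,hi) in rng:
        v=(f[lo:hi,k] if vert else f[k,lo:hi]).astype(float)
        s=(v>thr(v)); i=np.flatnonzero(s[1:]!=s[:-1])
        if len(i): i=i[0]; t=(thr(v)-v[i])/(v[i+1]-v[i]); out.append((k,lo+i+t) if vert else (lo+i+t,k))
    return np.array(out)
bl=im[:,:,0].astype(int)-im[:,:,2]  # blueness
mid=lambda v:(v.max()+v.min())/2
def fit(p):
    vx,vy,x,y=cv2.fitLine(p.astype(np.float32),cv2.DIST_HUBER,0,.01,.01).ravel(); return np.array([[x-15*vx,y-15*vy],[x+15*vx,y+15*vy]])
def yaw(p,z):
    w=onz(c,fit(p),z); d=(w[1]-w[0])[:2]; return np.degrees(np.arctan2(d[1],d[0]))%180
# blue lamp front edge (blue/black) rows, top edges by columns
fr=edge(bl,[(r,(236,258)) for r in range(208,221)],False,mid)
up=edge(bl,[(k,(190,208)) for k in range(248,286)],True,mid)
lo=edge(bl,[(k,(208,232)) for k in range(254,284)],True,mid)
for n,p in(('front',fr),('up',up),('low',lo)): print(n,len(p),yaw(p,.09))
g=cv2.cvtColor(im,cv2.COLOR_BGR2GRAY).astype(float)
# profiles along station x over each stop and the bezel
a1=np.radians(110.1);a=np.array([np.cos(a1),np.sin(a1)]);n=np.array([-a[1],a[0]]);h=np.array([.5645,.0965])
for y in(-.021,-.025,.0,.021,.025):
    xs=np.arange(.05,.104,.002); P=[[*(h+a*x+n*y),.086] for x in xs]; q=proj(c,P).astype(np.float32)
    print(y,cv2.remap(g.astype(np.float32),q[:,:1],q[:,1:],cv2.INTER_CUBIC).ravel().astype(int))
E
```

```text
front 13 19.857540024672375
up 38 107.47661336959938
low 30 108.72361287899386
-0.021 [112 112 110 107 105  96  81  68  61  57  58  58  58  57  57  63  88 132
 176 206 220 222 215 196 161 123 102]
-0.025 [146 143 142 142 139 133 120  99  72  55  51  50  49  49  53  66  99 149
 193 214 221 221 215 195 159 121 104]
0.0 [104 105 105 104 102  94  81  67  56  53  54  55  57  59  60  63  74  92
 107 108  98  90  89  88  88  90  94]
0.021 [ 89  89  90  89  87  80  69  56  48  46  45  45  46  46  44  53  80 128
 176 203 215 216 209 189 150 115 102]
0.025 [ 73  71  71  71  71  67  55  41  33  31  30  30  28  28  30  48  93 147
 188 211 221 222 214 191 156 116 100]
```

The bezel's front edge and the stops' rear faces coincide to within about 1 mm at both stops. The lamp is square, at 109.9° against the station's 110.1°. Handing in.

```bash
python3 -c "
from h import *
s=get_state(); print(s['time_s'],s['contact_force']); print(close_job())"
```

```text
21.7 [0.12946286 0.10684892 0.0356002 ]
the job is handed in; nothing more can be done
None
```

I laid the small blue lamp upright in the cradle with its lens towards the board and pushed it against both front stops, about 15 N at the wrist. I then let go and nudged the ridge forward with shut fingers until the switch snapped over. The job was handed in at 21.7 s with the arm clear.

**Last checks**
- **Switch:** green shows behind the ridge and the red strip has gone. The push force dropped to about zero when it snapped.
- **Seating:** the bezel's front edge matches both stops to within about 1 mm. The lamp lies flat and its front edge measures 109.9° against the station's 110.1°.
- **Bystanders:** the spools, meter, screwdriver and tin look unmoved in the final scene picture.

**Disagreements**
- The two cameras differed by about 2 mm on the cradle position, which is within the stated calibration.
- Fits to the lamp's long sides gave 107.5° and 108.7°. I trusted the front-edge fit and the equal distance at both stops over these.
- After release, one top-view reading put the lamp about 2.5 mm short of my estimate. The later check at the stops didn't bear that out.

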